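# Proof-pull a glued joint sample on the spring gauge

## Robot

A 6-joint arm with a two-finger parallel gripper is mounted at the origin on the work surface. World frame = base frame: x ahead of the robot, y to its left, z up, the work surface at z = 0. Lengths are in m, angles in rad, forces in N, time in s.
With the tool pointing down it reaches from about 0.35 to 0.85 m from the base axis. Payload 8.1 kg.
Tool frame: the origin (TCP) lies at the very end of the fingers, on their centre line; the grasp point (between the pads) lies 19 mm behind it (robot.pinch_z is the distance from the TCP to the grasp point, in m); y points along the fingers, x is the direction in which the jaws open and shut, and the axes are right-handed (so a half turn about y gives the same grasp; the last joint's range is limited). The gripper opens to 93 mm and grips with 3 to 60 N. Pads are 15 mm wide; open, the fingers measure 128 mm over their backs; the gripper's body (75 mm by 188 mm) begins 65 mm behind the grasp point.
Start: joints at [1.19, 0.13, 1.488, -0, 1.523, -0.085], TCP at [0.175, 0.574, 0.219] pointing down, gripper open.
Joint ranges: [-2.96, 2.96], [-0.89, 2.26], [0.02, 2.5], [-1.34, 4.48], [0, 2.73], [-2.66, 2.66]. Speed limits (rad/s): [2.39, 2.39, 2.79, 3.14, 3.14, 3.14].

## Interface

Orientations are given as a rotation vector (axis times angle).
In Python, from plant import robot gives the robot as it stands.
- The arm moves only by the shell command python3 -m inch 'ROWS' [FORCE]. ROWS is JSON, a list of rows, each a list of 5 numbers: the closure, from -1 (fully open) to 1 (shut), then the shift along the world's x, y, z in m, then the turn about the world's z in rad. A call has 1 to 8 rows; each row is the pose to reach, as a shift and turn from the pose measured when the call began; what a row does not reach only later rows make up. A row lasts 1/8 s, in which the tool goes at most 62.5 mm and 10.7 degrees, less where a joint would pass 70% of its speed; a pose out of reach is approached as far as the arm can. A call with a gripper value outside its range is refused whole. The fingers move at their own pace and stop on an object; FORCE is the grip in N (left out, the last holds). Time passes only in rows, so rows that repeat a pose let the fingers close. It gives the time, the measured TCP pose, the force and the opening at its end, in the units of the state.
- robot.read_state(): the state, without advancing time (a new reading comes with each control period).
- robot.read_camera(name): name is "scene" or "top" or "wrist"; returns a dict with "color" (384x512x3 uint8, red, green, blue), "mtx" (3x3 intrinsics, pixels), "R" (3x3) and "t" (3): a world point X has camera coordinates R X + t; the wrist camera has in their place "hand_eye" (4x4, takes a point from camera to tool coordinates, whose origin is the TCP and whose axes are the tool frame's). Camera axes: x right, y down, z forward; pixel columns grow to the right and rows downward; lengths in m; the calibration is good to about 2 mm. A picture is of the moment at which its call begins: read the wrist's pose just before it. There is no depth.
- robot.close_job(): hands the job in, once; it reports no verdict.
The state is a dict: "t": time; "q": joint angles; "dq": joint speeds; "joint_torque": joint torques, N m; "tool_pos": TCP position; "orientation": TCP orientation; "force": force on the tool from outside, world axes, zero at the start; "wrist_torque": the same for the moment, N m; "opening": finger opening in m.
Only numpy, scipy, OpenCV 4.12 (cv2) and the standard library are available. Lean on these libraries where they do the work, as an engineer would, in place of code of your own. Each camera call takes 0.05 s, during which the arm holds its last target. There are 200 camera calls.

## Task

Proof-test the blue-ended joint sample: take it out of the rack, lay it flat and put it flat on the gauge bed with one of its heads caught inside the blue fork. Pull the sample until the gauge's red pointer lines up with the green mark, without pulling well past it, and hold it there for a good second; then ease it back so that the gauge does not snap home, and let go with the gauge fully home and the sample still lying flat in the fork. Leave the other samples and the sanding block where they are.

Things in the scene. Friction and masses are not known exactly. Their poses are not given: they have to be found in the camera images.
- sample: Flat wooden dogbone sample, 22 mm thick (own z), 180 long (own x): two heads 45 long x 60 wide (own y), waist 90 x 27 between. Origin at its centre. Blue ends; dark glue line at mid waist; both ends and faces alike. Starts on edge in a rack slot, x along the rack's x, own y vertical, origin 40 mm above the table. It must be laid flat and regrasped.
- sample_head_a (a point): Centre of the sample's one head, 67.5 mm from the sample's origin along own +x.
- sample_head_b (a point): Centre of the sample's other head, 67.5 mm from the origin along own -x.
- gauge: Spring pull gauge fixed to the table. Origin on the table under the centre of the fork pocket when home; own -x is the pulling direction. Bed plate, on which the sample lies and slides, 8 mm thick, x -170 to +260, y -60 to +60 mm. Steel spring casing x +100 to +252, 70 high. White ticked scale bar at y -91 to -63, x -115 to +35, 34 high.
- fork: Blue sprung frame sliding up to 100 mm along the gauge's -x; axes and, when home, origin as the gauge's. Pocket for a head, open above: x -30 to +30, y -38 to +38 mm, walls 10 to 38 above the table. Two prongs at x -42 to -30 leave a 38 mm gap (y -19 to +19) for the waist; the head's shoulders pull on the prongs. Spring 2.75 N at home + 1.1 N per 10 mm.
- pointer (a point): Tip of the red pointer carried by the fork over the scale bar, at x 0, y -85 mm, height 37.5 mm in the fork's frame.
- mark: Green index clip on the outer edge of the scale bar, with a thin upright green tab (3 mm thick). Origin on the top of the bar at the tab's line; axes parallel to the gauge's. The pointer is on the mark when both have the same x along the gauge; the mark is 45 to 75 mm out from the pointer's home.
- rack: Plywood rack fixed to the table: base 190 (x) x 215 (y) x 10 mm high, origin under its centre; three slots along x at y -72, 0 and +72, each 26 mm wide between pairs of wooden fences 42 mm above the table at x -82 to -52 and +52 to +82; the waists (x -45 to +45) stand free of fences.
- sample_orange: Flat wooden dogbone sample, 22 mm thick (own z), 180 long (own x): two heads 45 long x 60 wide (own y), waist 90 x 27 between. Origin at its centre. orange ends; not to be used. Starts on edge in a rack slot, x along the rack's x, own y vertical, origin 40 mm above the table.
- sample_black: Flat wooden dogbone sample, 22 mm thick (own z), 180 long (own x): two heads 45 long x 60 wide (own y), waist 90 x 27 between. Origin at its centre. black ends; not to be used. Starts on edge in a rack slot, x along the rack's x, own y vertical, origin 40 mm above the table.
- sanding_block: Brown cork sanding block 60 x 100 x 40 mm high, lying on the table, origin under its centre. Bystander, to be left alone.

How it is judged:
On the way, in this order (a step that is already met when the one before it is completed fails the run):
1. the blue-ended sample lies flat on the gauge bed with a head in the pocket of the fork (((x of sample_head_a in the frame of fork between -0.013 and 0.013 m and y of sample_head_a in the frame of fork between -0.013 and 0.013 m and height (world z) of sample below 0.027 m and angle between the z axis of sample and the z axis of gauge, either way round below 0.12 rad) or (x of sample_head_b in the frame of fork between -0.013 and 0.013 m and y of sample_head_b in the frame of fork between -0.013 and 0.013 m and height (world z) of sample below 0.027 m and angle between the z axis of sample and the z axis of gauge, either way round below 0.12 rad))), for 0.2 s.
2. the sample, hooked in the fork, holds the pointer within 4 mm of the green mark for 0.7 s (((x of sample_head_a in the frame of fork between -0.013 and 0.013 m and y of sample_head_a in the frame of fork between -0.013 and 0.013 m and height (world z) of sample below 0.027 m and angle between the z axis of sample and the z axis of gauge, either way round below 0.12 rad) or (x of sample_head_b in the frame of fork between -0.013 and 0.013 m and y of sample_head_b in the frame of fork between -0.013 and 0.013 m and height (world z) of sample below 0.027 m and angle between the z axis of sample and the z axis of gauge, either way round below 0.12 rad)) and contact force between sample and fork above 3 N and x of pointer in the frame of mark between -0.004 and 0.004 m), for 0.7 s.
At the end, for the whole second after the job is handed in: The fork is home (within 4 mm), the blue-ended sample lies flat on the gauge bed (within 7 degrees) with one head inside the fork's pocket (within 13 mm of its centre along and across), all at rest and released (((x of sample_head_a in the frame of fork between -0.013 and 0.013 m and y of sample_head_a in the frame of fork between -0.013 and 0.013 m and height (world z) of sample below 0.027 m and angle between the z axis of sample and the z axis of gauge, either way round below 0.12 rad) or (x of sample_head_b in the frame of fork between -0.013 and 0.013 m and y of sample_head_b in the frame of fork between -0.013 and 0.013 m and height (world z) of sample below 0.027 m and angle between the z axis of sample and the z axis of gauge, either way round below 0.12 rad)) and x of fork in the frame of gauge between -0.004 and 0.004 m and linear speed of each of sample, fork below 0.01 m/s); the robot touches nothing.
It fails at once if the pointer is pulled more than 12 mm past the green mark (x of pointer in the frame of mark below -0.012 m).
It fails at once if the gauge snaps (fork faster than 0.3 m/s) (linear speed of fork above 0.3 m/s).
It fails at once if another sample or the sanding block is moved more than 30 mm (distance of any of sample_orange, sample_black, sanding_block from where it was at the start of the episode above 0.03 m).
It also fails if it takes over 67 s, if anything falls off the work surface, if the arm or the gripper's body presses on something with over 40 N, if the wrist force passes 120 N, or if a joint passes its speed limit or range.

## Working session

There is one attempt and no reset: what is moved stays moved. The work goes in short steps, Python scripts to look and compute and a shell command to move; the robot and the scene stay as the last step left them, time stands still between calls to the robot, and variables do not carry over. Pictures are saved under pics/ and viewed, about 8 in all and at most 12, crops included, and the job is handed in when it is done.

```bash
ls; mkdir -p pics; python3 - <<'E'
from plant import robot
import cv2,numpy as np
print(robot.read_state(), robot.pinch_z)
for n in("scene","top"):
    c=robot.read_camera(n); cv2.imwrite(f"pics/{n}0.png",c["color"][:,:,::-1]); np.savez(f"pics/{n}0.npz",**c)
    print(n,c["mtx"],c["R"],c["t"],-c["R"].T@c["t"])
a=cv2.imread("pics/scene0.png");b=cv2.imread("pics/top0.png")
E
```

```text
pics
{'t': 0.0, 'q': array([ 1.18963928e+00,  1.31142338e-01,  1.48926987e+00,  2.43464172e-05,
        1.52302403e+00, -8.53932776e-02]), 'dq': array([-0.00043967,  0.00059431, -0.0005291 , -0.00138699,  0.00085723,
       -0.00209912]), 'joint_torque': array([-5.71823803e-04, -5.59841931e+01, -4.91760314e+01,  7.68352021e-02,
        3.51011159e-02, -1.15169587e-04]), 'tool_pos': array([0.17463377, 0.57342298, 0.21760388]), 'orientation': array([-1.33569302, -0.98743725,  0.99006594]), 'force': array([-0.24233093, -0.19680927, -0.0808402 ]), 'wrist_torque': array([-0.04022589,  0.00713185, -0.03514156]), 'opening': 0.09305427009067734} 0.0188
scene [[452.6583194    0.         255.68045113]
 [  0.         452.6583194  196.23164298]
 [  0.           0.           1.        ]] [[-0.7739209   0.63327751  0.002457  ]
 [ 0.51166043  0.62757087 -0.58682059]
 [-0.37316223 -0.45289557 -0.80971325]] [ 0.48693055 -0.21784804  1.2584921 ] [0.95793166 0.39831841 0.88998363]
top [[498.9454842    0.         267.24410761]
 [  0.         498.9454842  192.20005938]
 [  0.           0.           1.        ]] [[-0.01229746 -0.99978976 -0.01640746]
 [-0.99392628  0.01401662 -0.10915163]
 [ 0.10935866  0.01496552 -0.99388969]] [-0.05703391  0.58303258  1.26235652] [ 0.44074042 -0.08408589  1.31734631]
```

View pics/top0.png

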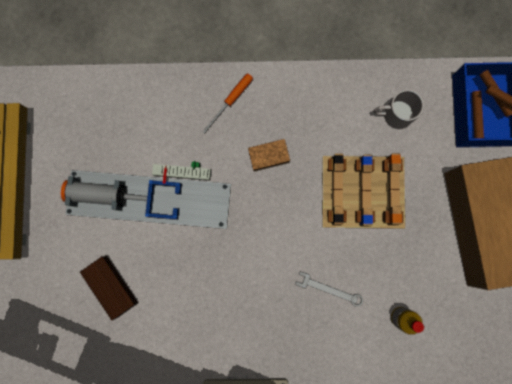

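View pics/scene0.png

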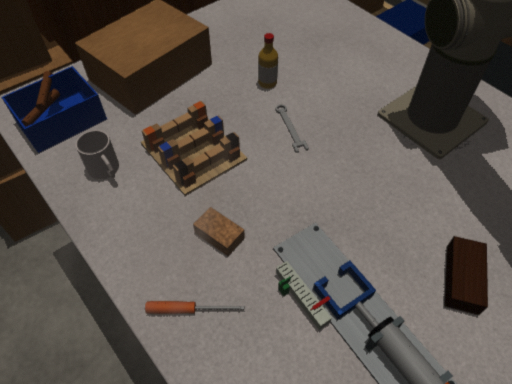

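The top view shows the gauge at px (65–230, 170–228) with its pulling direction to the right, the red pointer at (165,175) and the green mark at (196,165). The rack is at (323–405, 155–228), with black, blue and orange samples from left to right, so blue is in the middle slot. In the scene view the blue heads are at (167,152) and (216,125).

```bash
cat > h.py <<'E'
import numpy as np,cv2
from scipy.spatial.transform import Rotation as Ro
def ray(c,uv,z):
    "pixels (N,2) -> world points on plane z"
    uv=np.atleast_2d(uv).astype(float)
    d=np.c_[uv,np.ones(len(uv))]@np.linalg.inv(c["mtx"]).T@c["R"]; o=-c["R"].T@c["t"]
    return o+d*((z-o[2])/d[:,2])[:,None]
def hsv(c): return cv2.cvtColor(np.ascontiguousarray(c["color"]),cv2.COLOR_RGB2HSV)
def blobs(m,amin=8):
    n,l,s,ce=cv2.connectedComponentsWithStats(m.astype(np.uint8)); return [(ce[i],s[i],l==i) for i in range(1,n) if s[i][4]>=amin]
def masks(c):
    h=hsv(c);H,S,V=[h[...,i].astype(int) for i in range(3)]
    return dict(blue=(H>105)&(H<125)&(S>150)&(V>60),green=(H>50)&(H<85)&(S>120),red=((H<4)|(H>176))&(S>180)&(V>90),orange=(H>4)&(H<14)&(S>180)&(V>110))
E
python3 - <<'E'
from h import *
from plant import robot
s=robot.read_state();print("R",Ro.from_rotvec(s["orientation"]).as_matrix().round(3))
for n in("top","scene"):
    c=dict(np.load(f"pics/{n}0.npz"))
    for k,m in masks(c).items():
        for ce,st,mm in blobs(m):
            ys,xs=np.nonzero(mm); r=cv2.minAreaRect(np.c_[xs,ys].astype(np.float32))
            z={"blue":.038 if st[4]>150 else .07,"green":.04,"red":.0375,"orange":.07}[k]
            print(n,k,ce.round(1),st[:5],ray(c,ce,z).round(4), "rect",ray(c,cv2.boxPoints(r),z)[:,:2].round(3).tolist() if st[4]>100 else "")
c=dict(np.load("pics/top0.npz"));h=hsv(c)
for p in[(210,215),(140,215),(230,240),(330,165),(345,165),(400,190),(110,290),(268,155)]:print(p,h[p[1],p[0]],ray(c,p,.01).round(3))
a=cv2.imread("pics/top0.png")[145:325,55:415];cv2.imwrite("pics/topc.png",cv2.resize(a,None,fx=2.2,fy=2.2,interpolation=2))
E
```

```text
R [[ 0.291 -0.001 -0.957]
 [ 0.957 -0.002  0.291]
 [-0.002 -1.     0.   ]]
top blue [485.6 111. ] [ 464   63   48   78 1575] [[ 0.7865 -0.6368  0.038 ]] rect [[0.917, -0.588], [0.915, -0.711], [0.709, -0.698], [0.71, -0.577]]
top blue [501.1  81.1] [492  74  16  19 194] [[ 0.866  -0.6821  0.038 ]] rect [[0.886, -0.66], [0.885, -0.699], [0.836, -0.695], [0.837, -0.657]]
top blue [366.4 160. ] [362 157  10   7  65] [[ 0.6562 -0.3168  0.07  ]] rect 
top blue [157.2 204. ] [146 181  32  38 226] [[0.5548 0.2199 0.038 ]] rect [[0.525, 0.249], [0.617, 0.241], [0.607, 0.162], [0.516, 0.171]]
top blue [174.5 185.9] [165 182  15  11  64] [[0.5974 0.1688 0.07  ]] rect 
top blue [367. 219.] [363 216   9   7  63] [[ 0.5073 -0.3131  0.07  ]] rect 
top green [195.1 164.4] [192 162   8   6  31] [[0.6566 0.1218 0.04  ]] rect 
top red [164.5 175.8] [163 169   3  13  22] [[0.6282 0.2017 0.0375]] rect 
top red [417.6 326.4] [413 322  10  10  81] [[ 0.2394 -0.4358  0.0375]] rect 
top orange [238.3  88.7] [225  74  27  31 254] [[0.8472 0.0059 0.07  ]] rect [[0.818, 0.044], [0.888, -0.016], [0.875, -0.031]
[... 1097 characters left out ...]
[198.5 105. ] [194 102  10   7  40] [[ 0.5092 -0.3833  0.07  ]] rect 
scene orange [148.8 130.2] [144 127  11   8  50] [[ 0.6579 -0.3869  0.07  ]] rect 
scene orange [161.8 305.5] [154 302  17   8  89] [[0.8812 0.0254 0.07  ]] rect 
scene orange [189.7 306.1] [186 303   8   7  52] [[0.8406 0.0601 0.07  ]] rect 
(210, 215) [ 72   9 146] [[0.526 0.087 0.01 ]]
(140, 215) [ 83   7 140] [[0.529 0.272 0.01 ]]
(230, 240) [ 15  22 142] [[0.46  0.034 0.01 ]]
(330, 165) [ 13 193 102] [[ 0.655 -0.231  0.01 ]]
(345, 165) [ 15 172 107] [[ 0.654 -0.271  0.01 ]]
(400, 190) [ 19 115 157] [[ 0.585 -0.413  0.01 ]]
(110, 290) [ 12 202  48] [[0.335 0.347 0.01 ]]
(268, 155) [ 15 153 115] [[ 0.684 -0.068  0.01 ]]
```

View pics/topc.png

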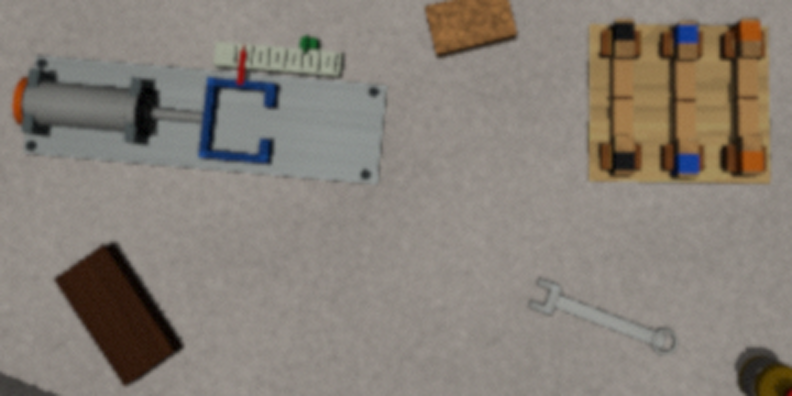

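```bash
python3 -m inch '[[-0.1,0.407,-0.888,0,0.265],[-0.1,0.407,-0.888,0,0.265],[-0.1,0.407,-0.888,0,0.265],[-0.1,0.407,-0.888,0,0.265],[-0.1,0.407,-0.888,0,0.265],[-0.1,0.407,-0.888,0,0.265],[-0.1,0.407,-0.888,0,0.265],[-0.1,0.407,-0.888,0,0.265]]' 40
python3 - <<'E'
from h import *
c=dict(np.load("pics/top0.npz"))
P=np.array([(385,85),(378,183),(25,155),(38,55)])/2.2+[55,145]
B=ray(c,P,.008)[:,:2];print(B.round(4))
d=[np.linalg.norm(B[i]-B[(i+1)%4]).round(4) for i in range(4)];print(d)
E
```

```text
t: 1.1
tool_pos: [0.3833, 0.1174, 0.2181]
orientation: [-1.225, -1.186, 1.188]
force: [0.2, 0.3, -0.0]
opening: 0.0509
[[0.609  0.034 ]
 [0.4914 0.0428]
 [0.5304 0.4676]
 [0.6518 0.4556]]
[np.float64(0.118), np.float64(0.4266), np.float64(0.1219), np.float64(0.4238)]
```

```bash
python3 -m inch '[[-0.1,0.199,-0.431,0,0],[-0.1,0.199,-0.431,0,0],[-0.1,0.199,-0.431,0,0],[-0.1,0.199,-0.431,0,0],[-0.1,0.199,-0.431,0,0],[-0.1,0.199,-0.431,0,0],[-0.1,0.199,-0.431,0,0],[-0.1,0.199,-0.431,0,0]]'
python3 -m inch '[[-0.1,0,0,0,0],[-0.1,0,0,0,0]]'
python3 - <<'E'
from h import *
from plant import robot
s=robot.read_state();print(s["tool_pos"],s["q"].round(2))
c=robot.read_camera("wrist");cv2.imwrite("pics/w1.png",c["color"][:,:,::-1])
R=Ro.from_rotvec(s["orientation"]).as_matrix();print("jaw",np.degrees(np.arctan2(R[1,0],R[0,0])))
H=c["hand_eye"];Rc=R@H[:3,:3];tc=R@H[:3,3]+s["tool_pos"]
w=dict(color=c["color"],mtx=c["mtx"],R=Rc.T,t=-Rc.T@tc);np.savez("pics/w1.npz",**w)
for ce,st,mm in blobs(masks(w)["blue"],40): print(ce.round(1),st,ray(w,ce,.07).round(4))
E
```

```text
t: 2.1
tool_pos: [0.5824, -0.3162, 0.2168]
orientation: [-1.224, -1.184, 1.187]
force: [-0.6, 0.3, 0.0]
opening: 0.0511
t: 2.35
tool_pos: [0.5819, -0.3156, 0.2159]
orientation: [-1.223, -1.184, 1.186]
force: [0.1, -0.0, -0.3]
opening: 0.051
[ 0.58191441 -0.31560699  0.21593406] [-0.57  0.3   1.3  -0.    1.54 -2.11]
jaw 88.14025218362652
[262.9  97.6] [251  87  24  22 504] [[ 0.5077 -0.3124  0.07  ]]
[267.9 241.6] [261 238  13  11  46] [[ 0.653  -0.3118  0.07  ]]
[ 15.7 284.3] [   0  260   46   45 1031] [[ 0.6953 -0.5882  0.07  ]]
[  9.6 354.4] [  2 339  16  34 228] [[ 0.7886 -0.6188  0.07  ]]
```

View pics/w1.png

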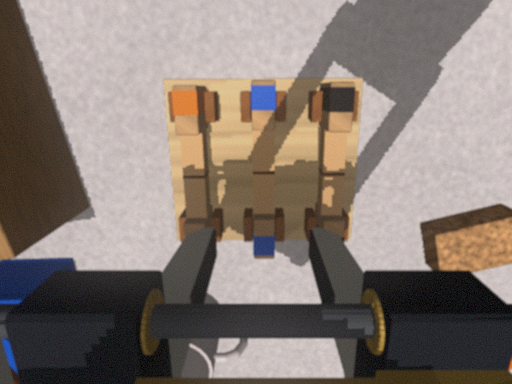

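```bash
python3 -m inch '[[-0.1,0,0.003,-0.06,0],[-0.1,0,0.003,-0.11,0],[-0.1,0,0.003,-0.15,0],[-0.1,0,0.003,-0.175,0],[-0.1,0,0.003,-0.192,0],[-0.1,0,0.003,-0.192,0],[-0.1,0,0.003,-0.192,0]]' 40
python3 -m inch '[[1,0,0,0,0],[1,0,0,0,0],[1,0,0,0,0],[1,0,0,0,0],[1,0,0,0,0],[1,0,0,0,0]]' 40
```

```text
t: 3.28
tool_pos: [0.5831, -0.3124, 0.0262]
orientation: [-1.225, -1.186, 1.187]
force: [0.1, -0.5, 0.1]
opening: 0.0516
t: 4.03
tool_pos: [0.5832, -0.3127, 0.0266]
orientation: [-1.226, -1.186, 1.187]
force: [0.0, -0.3, 3.5]
opening: 0.0215
```

```bash
python3 -m inch '[[1,0,0,0.03,0],[1,0,0,0.07,0],[1,0,0,0.12,0],[1,-0.02,0.05,0.12,-0.1],[1,-0.06,0.11,0.12,-0.28],[1,-0.09,0.17,0.12,-0.46],[1,-0.113,0.233,0.12,-0.64],[1,-0.113,0.233,0.12,-0.82]]'
python3 -m inch '[[1,0,0,0,-0.18],[1,0,0,0,-0.36],[1,0,0,0,-0.54],[1,0,0,0,-0.72],[1,0,0,0,-0.81],[1,0,0,0,-0.81],[1,0,0,0,-0.81]]'
python3 - <<'E'
from h import *
from plant import robot
s=robot.read_state();R=Ro.from_rotvec(s["orientation"]).as_matrix();print(s["tool_pos"],"jaw",np.degrees(np.arctan2(R[1,0],R[0,0])),s["opening"],s["q"].round(2))
E
```

```text
t: 5.03
tool_pos: [0.4682, -0.0766, 0.1456]
orientation: [-1.497, -0.558, 0.562]
force: [0.0, -0.4, -0.7]
opening: 0.0219
t: 5.9
tool_pos: [0.468, -0.0764, 0.1453]
orientation: [-1.568, 0.074, -0.07]
force: [-0.6, 0.0, -1.2]
opening: 0.0218
[ 0.46797594 -0.07643849  0.14531452] jaw -5.271419930065221 0.021820344846899306 [-0.27 -0.17  1.92  0.    1.39 -0.18]
```

```bash
python3 -m inch '[[1,0,0,-0.05,0],[1,0,0,-0.09,0],[1,0,0,-0.115,0],[1,0,0,-0.123,0],[1,0,0,-0.128,0],[1,0,0,-0.128,0],[1,0,0,-0.128,0]]'
```

```text
t: 6.78
tool_pos: [0.4689, -0.0767, 0.0184]
orientation: [-1.568, 0.073, -0.071]
force: [0.2, 0.1, -1.2]
opening: 0.0217
```

```bash
python3 -m inch '[[1,0,0,-0.003,0],[1,0,0,-0.003,0],[1,0,0,-0.003,0]]'
```

```text
t: 7.15
tool_pos: [0.4698, -0.0769, 0.0166]
orientation: [-1.569, 0.071, -0.073]
force: [-2.4, 0.7, 5.4]
opening: 0.0219
```

```bash
python3 -m inch '[[-0.1,0,0,0,0],[-0.1,0,0,0,0],[-0.1,0,0,0,0],[-0.1,0,0,0.05,0],[-0.5,0,0,0.1,0],[-1,0,0,0.1,0.18],[-1,-0.02,0,0.1,0.36],[-1,-0.045,0,0.1,0.54]]'
python3 -m inch '[[-1,0,0,0,0.18],[-1,0,0,0,0.36],[-1,0,0,0,0.54],[-1,0,0,0,0.72],[-1,0,0,0,0.9],[-1,0,0,0,1.04],[-1,0,0,0,1.04]]'
python3 - <<'E'
from h import *
from plant import robot
s=robot.read_state();R=Ro.from_rotvec(s["orientation"]).as_matrix();print(s["tool_pos"],"jaw",np.degrees(np.arctan2(R[1,0],R[0,0])),s["opening"],s["q"].round(2))
c=robot.read_camera("scene");cv2.imwrite("pics/s2.png",c["color"][:,:,::-1])
for ce,st,mm in blobs(masks(c)["blue"],20): print(ce.round(1),st,ray(c,ce,.06).round(4))
E
```

```text
t: 8.15
tool_pos: [0.4244, -0.0769, 0.1166]
orientation: [-1.54, -0.357, 0.356]
force: [-0.4, 0.2, 0.6]
opening: 0.0868
t: 9.02
tool_pos: [0.4244, -0.0769, 0.1165]
orientation: [-1.243, -1.152, 1.152]
force: [0.3, 0.5, -0.3]
opening: 0.093
[ 0.42435277 -0.07686711  0.11650618] jaw 85.57394091310466 0.09298607706597775 [-0.3  -0.27  2.06  0.    1.35 -1.79]
[ 56.3 105.1] [  3  67  94  62 643] [[ 0.7958 -0.6302  0.06  ]]
[268.8 151.5] [265 149   9   7  35] [[ 0.4654 -0.1499  0.06  ]]
[307.2 192.1] [303 188  10  10  40] [[ 0.477  -0.0007  0.06  ]]
[353.  290.2] [329 262  46  53 386] [[0.5715 0.232  0.06  ]]
[321.4 285.7] [315 278  13  18 105] [[0.6132 0.1858 0.06  ]]
```

View pics/s2.png

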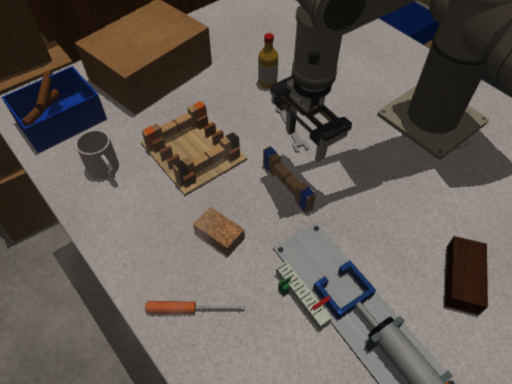

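The sample stands on edge on the free table, with its ends at (268,155) and (307,195) and the open gripper beside it. I'll tip it over with both fingers.

```bash
python3 -m inch '[[-1,0,0,-0.04,0],[-1,0,0,-0.07,0],[-1,0.015,0,-0.07,0],[-1,0.025,0,-0.07,0],[-1,0.033,0,-0.07,0],[-1,0.041,0,-0.07,0],[-1,0.049,0,-0.07,0],[-1,0.057,0,-0.07,0]]'
python3 -m inch '[[-1,0.008,0,0,0],[-1,0.014,0,0,0],[-1,0.014,0,0,0],[-1,0.014,0,0,0],[-1,0,0,0.05,0],[-1,-0.03,0,0.1,0],[-1,-0.06,0,0.1,0],[-1,-0.06,0,0.1,0]]'
python3 - <<'E'
from h import *
from plant import robot
c=robot.read_camera("scene");np.savez("pics/s3.npz",**c);cv2.imwrite("pics/s3.png",c["color"][100:260,200:360,::-1].repeat(4,0).repeat(4,1))
for ce,st,mm in blobs(masks(c)["blue"],10): print("s",ce.round(1),st,ray(c,ce,.015).round(4))
c=robot.read_camera("top");np.savez("pics/t3.npz",**c)
for ce,st,mm in blobs(masks(c)["blue"],10): print("t",ce.round(1),st,ray(c,ce,.015).round(4))
E
```

```text
t: 10.07
tool_pos: [0.482, -0.0769, 0.0467]
orientation: [-1.245, -1.15, 1.15]
force: [-0.5, -0.4, -1.0]
opening: 0.0929
t: 11.08
tool_pos: [0.4211, -0.0769, 0.1471]
orientation: [-1.246, -1.151, 1.149]
force: [-0.6, 0.4, -0.4]
opening: 0.093
s [ 56.2 105.2] [  3  67  94  62 646] [[ 0.7874 -0.6857  0.015 ]]
s [254.4 169. ] [244 162  23  15 134] [[ 0.504  -0.1581  0.015 ]]
s [289.9 211.2] [279 203  24  17 150] [[ 0.52   -0.0073  0.015 ]]
s [353.  290.4] [329 262  46  53 384] [[0.5511 0.2233 0.015 ]]
s [321.4 285.8] [315 278  13  18 105] [[0.5946 0.1745 0.015 ]]
t [485.8 110.5] [ 464   63   48   78 1652] [[ 0.7941 -0.6473  0.015 ]]
t [501.1  81.1] [492  74  16  19 194] [[ 0.8738 -0.6929  0.015 ]]
t [157.3 204.1] [146 181  32  38 223] [[0.5567 0.2249 0.015 ]]
t [174.5 185.9] [165 182  15  11  66] [[0.6043 0.18   0.015 ]]
t [246.  212.4] [243 206   7  13  85] [[ 0.5316 -0.0082  0.015 ]]
t [302.8 221.6] [299 211   9  22 154] [[ 0.5056 -0.1562  0.015 ]]
```

View pics/s3.png

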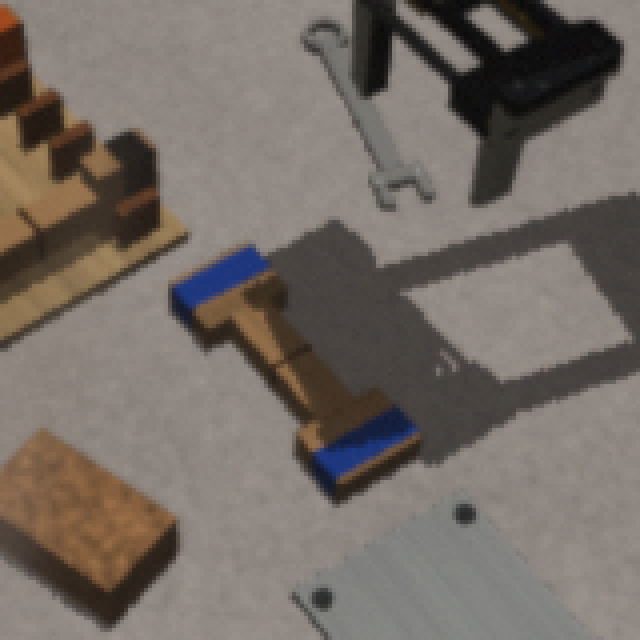

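Now it lies flat, with blue ends at crop (225,280) and (365,450), about world (0.504,-0.158) and (0.520,-0.007).

```bash
python3 -m inch '[[-0.3,0.03,0,0.02,-0.18],[-0.3,0.06,0,0.02,-0.36],[-0.3,0.09,-0.005,0.02,-0.54],[-0.3,0.09,-0.005,0.02,-0.72],[-0.3,0.09,-0.005,0.02,-0.9],[-0.3,0.09,-0.005,0.02,-1.08],[-0.3,0.09,-0.005,0.02,-1.26],[-0.3,0.09,-0.005,0.02,-1.44]]'
python3 -m inch '[[-0.3,0,0,0,-0.17],[-0.3,0,0,0,-0.17],[-0.3,0,0,0,-0.17]]'
cat >> h.py <<'E'
def wrist(robot,name):
    s=robot.read_state();c=robot.read_camera("wrist");cv2.imwrite(f"pics/{name}.png",c["color"][:,:,::-1])
    R=Ro.from_rotvec(s["orientation"]).as_matrix();H=c["hand_eye"];Rc=R@H[:3,:3];tc=R@H[:3,3]+s["tool_pos"]
    print("tcp",s["tool_pos"].round(4),"jaw",np.degrees(np.arctan2(R[1,0],R[0,0])).round(2),"q",s["q"].round(2))
    return dict(color=c["color"],mtx=c["mtx"],R=Rc.T,t=-Rc.T@tc)
E
python3 - <<'E'
from h import *
from plant import robot
w=wrist(robot,"w4")
for ce,st,mm in blobs(masks(w)["blue"],30): print("w",ce.round(1),st,ray(w,ce,.022).round(4))
for n in("top","scene"):
  c=robot.read_camera(n);np.savez(f"pics/{n}4.npz",**c)
  for ce,st,mm in blobs(masks(c)["blue"],10): print(n,ce.round(1),st,ray(c,ce,.022).round(4))
E
```

```text
t: 12.18
tool_pos: [0.5124, -0.0817, 0.1653]
orientation: [-1.57, -0.035, 0.036]
force: [0.1, 0.1, 0.6]
opening: 0.0607
t: 12.55
tool_pos: [0.5125, -0.0816, 0.1646]
orientation: [-1.568, 0.096, -0.093]
force: [0.8, 0.2, -0.1]
opening: 0.0604
tcp [ 0.5125 -0.0816  0.1646] jaw -6.92 q [-0.26 -0.06  1.78  0.    1.42 -0.14]
w [252.3 100.6] [229  92  61  16 582] [[ 0.5115 -0.0097  0.022 ]]
w [265.6 244.7] [237 236  57  18 946] [[ 0.5066 -0.1546  0.022 ]]
top [485.6 110.1] [ 464   63   48   78 1686] [[ 0.7933 -0.644   0.022 ]]
top [501.2  81.1] [492  74  16  19 195] [[ 0.8713 -0.6897  0.022 ]]
top [157.2 204.2] [146 181  32  38 226] [[0.5557 0.2236 0.022 ]]
top [174.5 185.9] [165 182  15  11  66] [[0.6034 0.1786 0.022 ]]
top [244.9 225.9] [242 224   7   5  29] [[ 0.4962 -0.0056  0.022 ]]
scene [406.8  16.8] [379   0  53  36 540] [[-0.2985 -0.34    0.022 ]]
scene [ 56.4 105.2] [  3  67  94  62 705] [[ 0.7884 -0.6765  0.022 ]]
scene [254.4 169.1] [244 162  23  15 137] [[ 0.5078 -0.1534  0.022 ]]
scene [291.  209.8] [280 202  23  16 147] [[ 0.519  -0.0053  0.022 ]]
scene [353.  290.2] [329 262  46  53 387] [[0.5539 0.2245 0.022 ]]
scene [321.4 285.8] [315 278  13  18 107] [[0.5974 0.1762 0.022 ]]
```

View pics/w4.png

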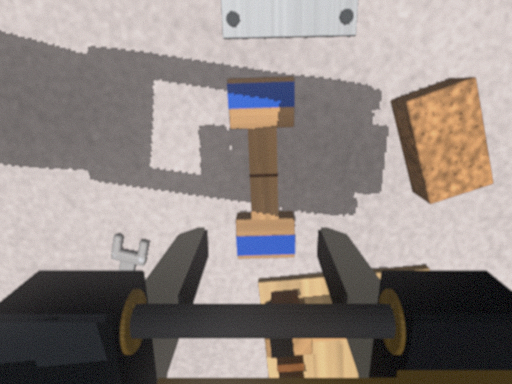

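Sample flat, blue ends at (261,93) and (266,245), glue line at (262,175), centred between the fingers; the axis is ~85.3°.

```bash
python3 -m inch '[[-0.3,0,0.002,-0.06,0.038],[-0.3,0,0.002,-0.11,0.038],[-0.3,0,0.002,-0.14,0.038],[-0.3,0,0.002,-0.155,0.038],[-0.3,0,0.002,-0.161,0.038],[-0.3,0,0.002,-0.161,0.038],[-0.3,0,0.002,-0.161,0.038]]' 50
python3 -m inch '[[1,0,0,0,0],[1,0,0,0,0],[1,0,0,0,0],[1,0,0,0,0],[1,0,0,0,0],[1,0,0,0,0]]' 50
```

```text
t: 13.58
tool_pos: [0.5138, -0.08, 0.0056]
orientation: [-1.569, 0.065, -0.068]
force: [0.6, -0.6, 0.8]
opening: 0.0603
t: 14.32
tool_pos: [0.5137, -0.08, 0.0056]
orientation: [-1.569, 0.066, -0.068]
force: [-0.0, -0.2, 1.3]
opening: 0.0269
```

```bash
python3 -m inch '[[1,0,0,0.04,0],[1,0,0,0.09,0],[1,0,0.03,0.13,0],[1,0.02,0.08,0.13,0],[1,0.035,0.14,0.13,0],[1,0.046,0.2,0.13,0],[1,0.046,0.22,0.13,0],[1,0.046,0.22,0.13,0]]'
python3 -m inch '[[1,0,0,0,0],[1,0,0,0,0]]'
python3 - <<'E'
from h import *
from plant import robot
w=wrist(robot,"w5");np.savez("pics/w5.npz",**w)
for k in("blue","red","green"):
  for ce,st,mm in blobs(masks(w)[k],20): print(k,ce.round(1),st,ray(w,ce,.038).round(4))
E
```

```text
t: 15.32
tool_pos: [0.5591, 0.1409, 0.135]
orientation: [-1.57, 0.065, -0.065]
force: [-0.7, -0.6, -1.3]
opening: 0.0265
t: 15.58
tool_pos: [0.559, 0.1395, 0.1348]
orientation: [-1.57, 0.066, -0.066]
force: [-0.4, -0.1, -1.3]
opening: 0.0266
tcp [0.559  0.1395 0.1348] jaw -4.81 q [ 0.16  0.12  1.65 -0.    1.37  0.24]
blue [276.6  54.6] [239  48  75  14 485] [[0.5782 0.2441 0.038 ]]
blue [324.6  56.5] [319  49  12  18 160] [[0.6138 0.2398 0.038 ]]
blue [262.6 104. ] [ 194   80  139   50 6618] [[0.5648 0.2094 0.038 ]]
blue [262.4 368.1] [ 218  359   90   19 1650] [[ 0.5431 -0.0472  0.038 ]]
```

View pics/w5.png

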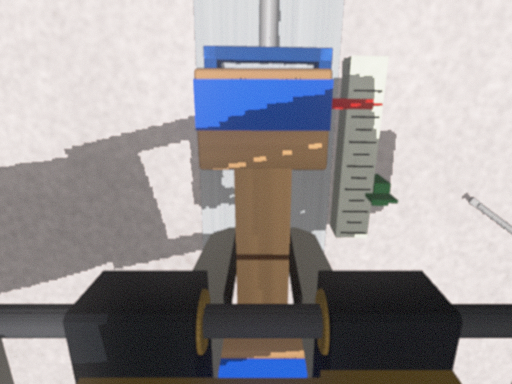

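```bash
python3 - <<'E'
from h import *
w=dict(np.load("pics/w5.npz"))
for n,p,z in[("corL",(204,47),.038),("corR",(332,47),.038),("tip",(381,104),.0375),("ptr_in",(333,103),.0375),("mark",(371,199),.034),("mark2",(396,200),.034),("barTop",(386,57),.034),("barBL",(331,235),.034),("bedL",(194,20),.008),("bedL2",(203,230),.008),("glue",(262,258),.145),("headL",(195,72),.1515),("headR",(331,72),.1515)]:print(n,ray(w,p,z)[0].round(4))
a=cv2.imread("pics/w5.png")[40:250,180:410];cv2.imwrite("pics/w5c.png",cv2.resize(a,None,fx=2.8,fy=2.8,interpolation=2))
E
```

```text
corL [0.5249 0.2538 0.038 ]
corR [0.6195 0.2459 0.038 ]
tip [0.6567 0.2017 0.0375]
ptr_in [0.6195 0.2055 0.0375]
mark [0.651  0.1225 0.034 ]
mark2 [0.6725 0.1198 0.034 ]
barTop [0.661  0.2358 0.034 ]
barBL [0.616  0.0916 0.034 ]
bedL [0.515  0.2782 0.008 ]
bedL2 [0.4972 0.0948 0.008 ]
glue [0.558  0.1348 0.145 ]
headL [0.537  0.2302 0.1515]
headR [0.5955 0.2252 0.1515]
```

View pics/w5c.png

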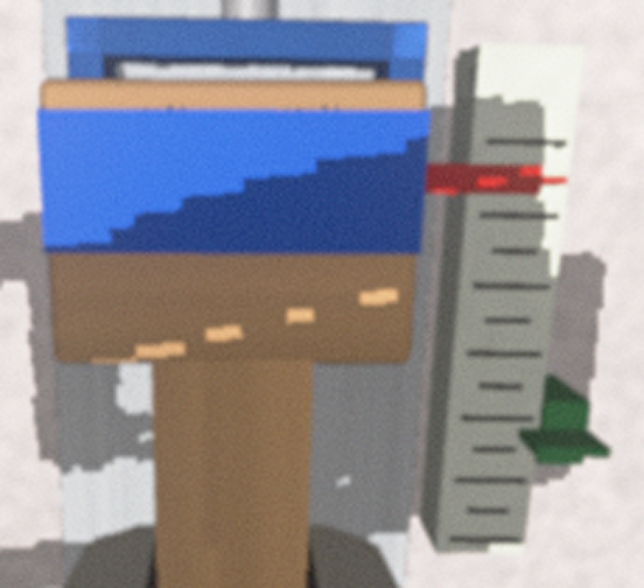

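The wrist view shows the held head over the fork. The fork back wall is at v≈47 (u 204–332), the pointer line at v≈104 and the green tab at v≈199. I'll correct and descend to just above the walls.

```bash
python3 -m inch '[[1,0.004,0.005,-0.03,0],[1,0.004,0.005,-0.06,0],[1,0.004,0.005,-0.08,0],[1,0.004,0.005,-0.083,0],[1,0.004,0.005,-0.083,0],[1,0.004,0.005,-0.083,0]]'
python3 - <<'E'
from h import *
from plant import robot
w=wrist(robot,"w6");np.savez("pics/w6.npz",**w)
c=robot.read_camera("scene");a=c["color"][230:340,270:400,::-1]
a=cv2.resize(a,None,fx=3,fy=3,interpolation=2);b=w["color"][:,:,::-1]
o=np.zeros((384+0,512+280,3),np.uint8);o[:,:512]=b;o[:238,512:]=cv2.resize(a,(280,238));cv2.imwrite("pics/w6b.png",o)
E
```

```text
t: 16.38
tool_pos: [0.5643, 0.1447, 0.0535]
orientation: [-1.57, 0.064, -0.068]
force: [-0.1, 0.1, -1.2]
opening: 0.0266
tcp [0.5643 0.1447 0.0535] jaw -4.82 q [ 0.16  0.22  1.7  -0.    1.22  0.25]
```

View pics/w6b.png

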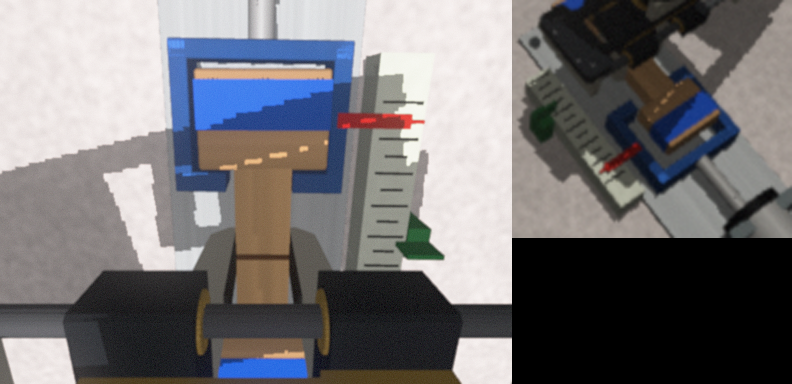

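The wrist view shows the head inside the blue frame outline. The frame is at u 168–354, v 40–192, and the head at u 194–331, v 79–170. The scene inset agrees. Now computing the offsets.

```bash
python3 - <<'E'
from h import *
w=dict(np.load("pics/w6.npz"))
ux=np.array([.0832,.9965]);uy=np.array([-.9965,.0832])
for n,p,z in[("forkBL",(168,40),.038),("forkBR",(354,40),.038),("forkFL",(176.5,191),.038),("forkFR",(341,192),.038),("tip",(424,122),.0375),("ptr",(345,121),.0375),("endL",(194,79),.070),("endR",(332,79),.070),("shL",(198,170),.070),("shR",(328,170),.070),("glue",(262.5,257.5),.070)]:
  P=ray(w,p,z)[0,:2];print(n,P.round(4),"gx,gy",(P@ux).round(4),(P@uy).round(4))
E
```

```text
forkBL [0.5248 0.2538] gx,gy 0.2966 -0.5019
forkBR [0.6195 0.2459] gx,gy 0.2965 -0.5969
forkFL [0.5163 0.1735] gx,gy 0.2159 -0.5
forkFR [0.6117 0.1648] gx,gy 0.2151 -0.5958
tip [0.6579 0.2012] gx,gy 0.2552 -0.6388
ptr [0.6146 0.2054] gx,gy 0.2558 -0.5953
endL [0.5414 0.2326] gx,gy 0.2768 -0.5202
endR [0.6013 0.2275] gx,gy 0.2768 -0.5802
shL [0.5374 0.1921] gx,gy 0.2361 -0.5196
shR [0.5985 0.1869] gx,gy 0.2361 -0.5808
glue [0.5638 0.1437] gx,gy 0.1901 -0.5499
```

```bash
python3 -m inch '[[1,-0.001,0,-0.015,0],[1,-0.001,0,-0.025,0],[1,-0.001,0,-0.033,0],[1,-0.001,0,-0.037,0],[1,-0.001,0,-0.039,0],[1,-0.001,0,-0.041,0],[1,-0.001,0,-0.041,0]]'
```

```text
t: 17.35
tool_pos: [0.5634, 0.1448, 0.0136]
orientation: [-1.57, 0.064, -0.068]
force: [-3.9, -0.6, 8.0]
opening: 0.0268
```

```bash
python3 -m inch '[[1,0,0,0.001,0],[1,0,0,0.001,0],[1,-0.0005,-0.007,0.001,0],[1,-0.0011,-0.014,0.001,0],[1,-0.0017,-0.021,0.001,0],[1,-0.0024,-0.029,0.001,0],[1,-0.0031,-0.037,0.001,0],[1,-0.0037,-0.044,0.001,0]]' 60
python3 -m inch '[[1,-0.0005,-0.006,0,0],[1,-0.0005,-0.006,0,0],[1,-0.0005,-0.006,0,0]]'
cat > m.py <<'E'
from h import *
from plant import robot
import sys
ux=np.array([.0832,.9965]);k=sys.argv[1]
w=wrist(robot,"w"+k);np.savez(f"pics/w{k}.npz",**w)
C={"w":w}
for n in("top","scene"): C[n]=robot.read_camera(n);np.savez(f"pics/{n}{k}.npz",**C[n])
tri={}
for n,c in C.items():
  for col,z in(("red",.0375),("green",.04)):
    for ce,st,mm in blobs(masks(c)[col],15):
      P=ray(c,ce,z)[0]
      if np.hypot(P[0]-.65,P[1]-.15)<.09: print(n,col,ce.round(1),st,P.round(4),"gx",(P[:2]@ux).round(4)); tri[n,col]=ce
for col in("red","green"):
  if ("top",col) in tri and ("scene",col) in tri:
    Ms=[C[n]["mtx"]@np.c_[C[n]["R"],C[n]["t"]] for n in("top","scene")]
    X=cv2.triangulatePoints(*Ms,tri["top",col].reshape(2,1),tri["scene",col].reshape(2,1))[:,0];X=X[:3]/X[3];print("tri",col,X.round(4),"gx",(X[:2]@ux).round(4))
E
python3 m.py 7; python3 - <<'E'
import cv2,numpy as np
a=cv2.imread("pics/w7.png");t=np.load("pics/top7.npz")["color"][150:200,140:230,::-1]
o=np.zeros((384,792,3),np.uint8);o[:,:512]=a;o[:156,512:]=cv2.resize(t,(280,156),interpolation=2)
s=np.load("pics/scene7.npz")["color"][250:330,265:365,::-1];o[156:380,512:]=cv2.resize(s,(280,224),interpolation=2)
cv2.imwrite("pics/w7b.png",o)
E
```

```text
t: 18.35
tool_pos: [0.5591, 0.101, 0.0144]
orientation: [-1.569, 0.065, -0.067]
force: [-2.0, 7.5, -1.1]
opening: 0.0265
t: 18.73
tool_pos: [0.5584, 0.0954, 0.0143]
orientation: [-1.567, 0.065, -0.067]
force: [-0.5, 7.3, -1.8]
opening: 0.0266
tcp [0.5584 0.0954 0.0143] jaw -4.84 q [0.08 0.23 1.76 0.   1.14 0.16]
w red [368.4 103.4] [363  99  14   9  28] [0.6093 0.167  0.0375] gx 0.2171
w red [453.6 107.8] [447 100  26  17 169] [0.6457 0.1621 0.0375] gx 0.2152
w red [378.5 110. ] [362 103  35  13 153] [0.6137 0.1638 0.0375] gx 0.2143
w green [475.5 171.5] [460 161  32  23 578] [0.6562 0.1337 0.04  ] gx 0.1878
w green [483.6 194.9] [455 184  57  19 508] [0.661  0.1223 0.04  ] gx 0.1769
scene green [284.9 284.1] [280 277  10  14  55] [0.6598 0.1313 0.04  ] gx 0.1857
```

View pics/w7b.png

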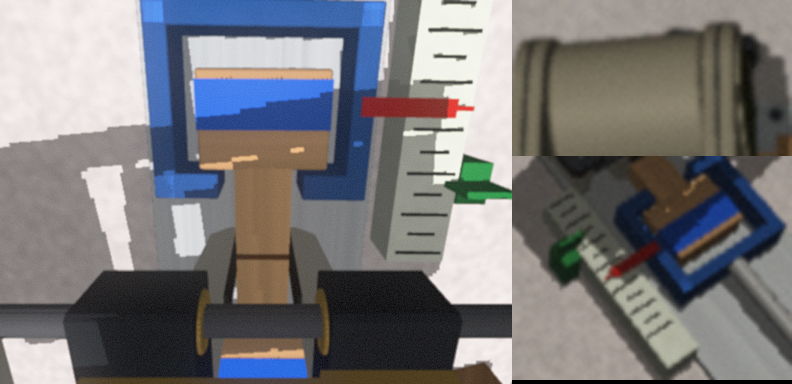

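```bash
python3 - <<'E'
from h import *
def crop(f,u,v,w,h): 
    a=np.load(f)["color"][v:v+h,u:u+w,::-1];return cv2.resize(a,(400,300),interpolation=cv2.INTER_NEAREST)
o=np.vstack([np.hstack([crop("pics/w7.npz",412,140,100,75),crop("pics/w6.npz",370,200,100,75)]),np.hstack([crop("pics/scene7.npz",265,265,50,38),crop("pics/w5.npz",330,160,80,60)])])
cv2.imwrite("pics/comp.png",o)
for f in("w5","w6","w7"):
    c=np.load(f"pics/{f}.npz");n=c["mtx"]@c["R"]@[0,0,-1];o=-c["R"].T@c["t"];print(f,"cam",o.round(3),"nadir px",(n/n[2]).round(0),"axis",c["R"][2].round(3))
E
```

```text
w5 cam [0.565 0.221 0.302] nadir px [262.  88.   1.] axis [-0.024 -0.291 -0.956]
w6 cam [0.57  0.226 0.221] nadir px [261.  89.   1.] axis [-0.021 -0.291 -0.957]
w7 cam [0.564 0.176 0.182] nadir px [262.  90.   1.] axis [-0.022 -0.288 -0.957]
```

View pics/comp.png

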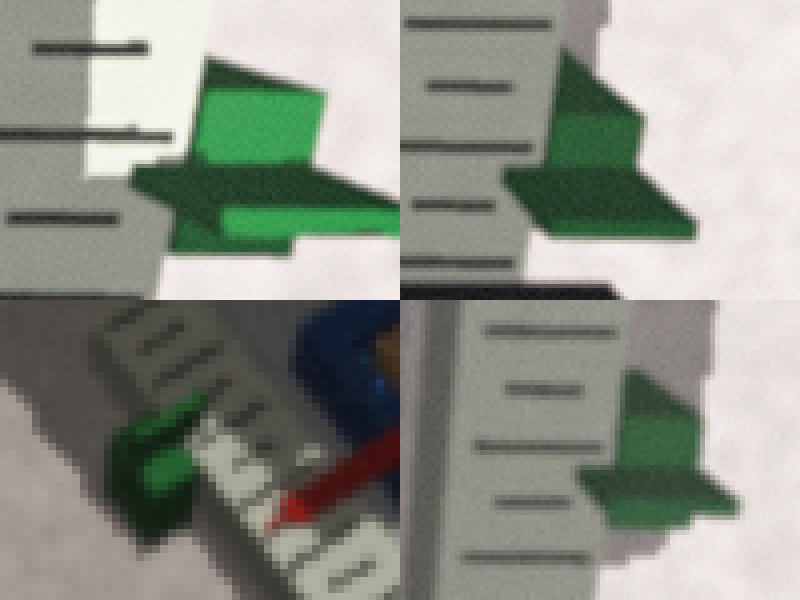

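```bash
python3 - <<'E'
from h import *
ux=np.array([.0832,.9965])
pts={"w5":[(365.4,193.4),(390,193)],"w6":[(395.8,242.5),(430,242)],"w7":[(445,181.7),(491,181.2)]}
tips={"w5":(381,104),"w6":(424,122),"w7":(474,107.5)}
for f in pts:
    c=np.load(f"pics/{f}.npz")
    for z in(.030,.034,.038): print(f,z,[(ray(c,p,z)[0,:2]@ux).round(4) for p in pts[f]])
    print("tip",(ray(c,tips[f],.0375)[0,:2]@ux).round(4))
c=np.load("pics/w7.npz")
print("ticks w7 (10mm?)",[(ray(c,(435,v),.034)[0,:2]@ux).round(4) for v in(129,151,173,194,214,234)])
E
```

```text
w5 0.03 [np.float64(0.18), np.float64(0.1804)]
w5 0.034 [np.float64(0.1813), np.float64(0.1817)]
w5 0.038 [np.float64(0.1826), np.float64(0.183)]
tip 0.2556
w6 0.03 [np.float64(0.1787), np.float64(0.179)]
w6 0.034 [np.float64(0.1807), np.float64(0.181)]
w6 0.038 [np.float64(0.1826), np.float64(0.1829)]
tip 0.2552
w7 0.03 [np.float64(0.1803), np.float64(0.1806)]
w7 0.034 [np.float64(0.1815), np.float64(0.1817)]
w7 0.038 [np.float64(0.1826), np.float64(0.1828)]
tip 0.2153
ticks w7 (10mm?) [np.float64(0.2059), np.float64(0.1959), np.float64(0.1857), np.float64(0.1754), np.float64(0.1653), np.float64(0.1548)]
```

```bash
python3 -m inch '[[1,-0.0006,-0.007,0,0],[1,-0.0012,-0.014,0,0],[1,-0.0017,-0.021,0,0],[1,-0.0022,-0.027,0,0],[1,-0.0026,-0.0315,0,0],[1,-0.0029,-0.0347,0,0],[1,-0.0029,-0.0347,0,0],[1,-0.0029,-0.0347,0,0]]'
python3 m.py 8; python3 - <<'E'
from h import *
c=np.load("pics/w8.npz")
a=masks(dict(c));ys,xs=np.nonzero(a["green"]);print("green rows",[(v,xs[ys==v].min(),xs[ys==v].max()) for v in range(ys.min(),ys.max()+1)])
ys,xs=np.nonzero(a["red"]);i=xs>=xs.max()-12;print("red tip",xs.max(),ys[i].mean(),sorted(set(ys[i])))
E
```

```text
t: 19.88
tool_pos: [0.555, 0.0621, 0.0142]
orientation: [-1.564, 0.066, -0.067]
force: [-0.4, 11.0, -1.5]
opening: 0.0264
tcp [0.555  0.0621 0.0142] jaw -4.85 q [0.02 0.21 1.79 0.01 1.14 0.1 ]
w red [458.2 106.7] [455  99  10  12  49] [0.6442 0.129  0.0375] gx 0.1821
w red [384.4 108.1] [382 104   6   9  15] [0.6128 0.1311 0.0375] gx 0.1816
w red [367.2 110.9] [363 107  11   9  37] [0.6055 0.1305 0.0375] gx 0.1804
w red [395.5 110.5] [392 106   7   9  17] [0.6175 0.1296 0.0375] gx 0.1806
w green [490.3 108.7] [ 470   87   42   45 1365] [0.6563 0.1272 0.04  ] gx 0.1814
scene green [284.3 284.2] [280 277  10  14  61] [0.6609 0.1307 0.04  ] gx 0.1852Traceback (most recent call last):
  File "<stdin>", line 3, in <module>
    return umr_minimum(a, axis, None, out, keepdims, initial, where)
ValueError: zero-size array to reduction operation minimum which has no identity
```

```bash
python3 -m inch '[[1,0,0,0,0],[1,0,0,0,0]]'; python3 - <<'E'
from h import *
c=dict(np.load("pics/w8.npz"))
h=hsv(c).astype(int)
g=(h[...,0]>45)&(h[...,0]<90)&(h[...,1]>90);r=((h[...,0]<6)|(h[...,0]>174))&(h[...,1]>120)
for v in range(84,136): 
  x=np.nonzero(g[v,400:])[0]+400; y=np.nonzero(r[v,360:])[0]+360
  print(v,(x.min(),x.max(),int(h[v,x,2].mean())) if len(x) else "",(y.min(),y.max()) if len(y) else "",end="; ")
E
```

```text
t: 20.27
tool_pos: [0.5551, 0.0635, 0.0142]
orientation: [-1.562, 0.066, -0.067]
force: [1.0, 11.5, -2.3]
opening: 0.0267
84  ; 85  ; 86 (np.int64(479), np.int64(483), 171) ; 87 (np.int64(478), np.int64(509), 160) ; 88 (np.int64(477), np.int64(509), 159) ; 89 (np.int64(477), np.int64(509), 159) ; 90 (np.int64(477), np.int64(509), 159) ; 91 (np.int64(477), np.int64(508), 160) ; 92 (np.int64(477), np.int64(508), 160) ; 93 (np.int64(477), np.int64(508), 161) ; 94 (np.int64(476), np.int64(508), 159) ; 95 (np.int64(476), np.int64(508), 160) ; 96 (np.int64(476), np.int64(507), 160) ; 97 (np.int64(476), np.int64(507), 161) (np.int64(376), np.int64(422)); 98 (np.int64(475), np.int64(507), 159) (np.int64(364), np.int64(459)); 99 (np.int64(475), np.int64(507), 160) (np.int64(363), np.int64(458)); 100 (np.int64(475), np.int64(506), 159) (np.int64(363), np.int64(458)); 101 (np.int64(475), np.int64(506), 159) (np.int64(363), np.int64(457)); 102 (np.int64(475), np.int64(506), 158) (np.int64(363), np.int64(457)); 103 (np.int64(475), np.int64(506), 154) (np.int64(363), np.int64(457)); 104 (np.int64(
[... 878 characters left out ...]
503), 158) (np.int64(386), np.int64(454)); 117 (np.int64(472), np.int64(503), 160) ; 118 (np.int64(472), np.int64(502), 160) ; 119 (np.int64(471), np.int64(502), 159) ; 120 (np.int64(471), np.int64(502), 159) ; 121 (np.int64(471), np.int64(502), 160) ; 122 (np.int64(471), np.int64(501), 159) ; 123 (np.int64(471), np.int64(501), 160) ; 124 (np.int64(470), np.int64(501), 159) ; 125 (np.int64(470), np.int64(501), 159) ; 126 (np.int64(470), np.int64(501), 160) ; 127 (np.int64(470), np.int64(500), 160) ; 128 (np.int64(470), np.int64(500), 160) ; 129 (np.int64(469), np.int64(500), 159) ; 130 (np.int64(469), np.int64(500), 159) ; 131 (np.int64(470), np.int64(499), 166) ; 132  ; 133  ; 134  ; 135  ;
```

The pointer tip (row 108) lines up with the tab (rows 104–114, clip centre 109). Now the hold.

```bash
python3 -m inch '[[1,0,-0.001,0,0],[1,0,-0.001,0,0],[1,0,-0.001,0,0],[1,0,-0.001,0,0],[1,0,-0.001,0,0],[1,0,-0.001,0,0],[1,0,-0.001,0,0],[1,0,-0.001,0,0]]'
python3 -m inch '[[1,0,-0.0005,0,0],[1,0,-0.0005,0,0],[1,0,-0.0005,0,0],[1,0,-0.0005,0,0]]'
python3 m.py 9;python3 - <<'E'
from h import *
c=dict(np.load("pics/w9.npz"));h=hsv(c).astype(int)
g=(h[...,0]>45)&(h[...,0]<90)&(h[...,1]>90);r=((h[...,0]<6)|(h[...,0]>174))&(h[...,1]>120)
ys,xs=np.nonzero(r);i=xs>=xs[(xs<500)].max()-5;print("tip rows",ys[i].min(),ys[i].max());ys,xs=np.nonzero(g[60:160,440:]);print("clip rows",ys.min()+60,ys.max()+60)
E
```

```text
t: 21.28
tool_pos: [0.5551, 0.0638, 0.0141]
orientation: [-1.559, 0.066, -0.068]
force: [0.5, 10.8, -2.7]
opening: 0.0269
t: 21.78
tool_pos: [0.5551, 0.0645, 0.0141]
orientation: [-1.557, 0.066, -0.068]
force: [0.9, 10.2, -4.2]
opening: 0.0266
tcp [0.5551 0.0645 0.0141] jaw -4.89 q [0.02 0.21 1.79 0.01 1.14 0.09]
w red [371.2  98.3] [363  97  20   4  49] [0.6074 0.1378 0.0375] gx 0.1878
w red [461.1 106.2] [454  99  19  15  77] [0.6458 0.1312 0.0375] gx 0.1845
w green [489.2 113.6] [ 468   92   44   45 1326] [0.6565 0.1273 0.04  ] gx 0.1815
scene green [284.4 283.9] [280 277  10  13  59] [0.6605 0.1303 0.04  ] gx 0.1848
tip rows 105 110
clip rows 92 136
```

```bash
python3 -m inch '[[1,0,-0.0015,0,0],[1,0,-0.003,0,0],[1,0,-0.003,0,0],[1,0,-0.003,0,0],[1,0,-0.003,0,0],[1,0,-0.003,0,0],[1,0,-0.003,0,0],[1,0,-0.003,0,0]]'
python3 m.py 10;python3 - <<'E'
from h import *
c=dict(np.load("pics/w10.npz"));h=hsv(c).astype(int)
g=(h[...,0]>45)&(h[...,0]<90)&(h[...,1]>90);r=((h[...,0]<6)|(h[...,0]>174))&(h[...,1]>120)
ys,xs=np.nonzero(r);i=xs>=xs[(xs<500)].max()-5;print("tip rows",ys[i].min(),ys[i].max());ys,xs=np.nonzero(g[60:160,440:]);print("clip rows",ys.min()+60,ys.max()+60)
E
```

```text
t: 22.92
tool_pos: [0.555, 0.0628, 0.014]
orientation: [-1.554, 0.066, -0.068]
force: [0.0, 10.4, -2.4]
opening: 0.0264
tcp [0.555  0.0628 0.014 ] jaw -4.91 q [0.01 0.21 1.79 0.02 1.14 0.09]
w red [372.3  98.4] [363  97  25   5  72] [0.6078 0.1359 0.0375] gx 0.186
w red [419.8  99.1] [413  98  18   4  32] [0.6279 0.1339 0.0375] gx 0.1857
w red [449.6 102.6] [436  99  29  13 116] [0.6407 0.1313 0.0375] gx 0.1842
w red [369.8 110.7] [365 107  10   8  25] [0.6067 0.1309 0.0375] gx 0.1809
w green [489.5 109.5] [ 469   88   43   45 1331] [0.6563 0.1272 0.04  ] gx 0.1814
scene green [283.6 280.9] [280 277  10   9  25] [0.6572 0.1243 0.04  ] gx 0.1786
scene green [285.  286.2] [282 283   7   7  35] [0.6628 0.1348 0.04  ] gx 0.1895
tip rows 105 106
clip rows 87 132
```

```bash
python3 -m inch '[[1,0.0004,0.005,0,0],[1,0.0011,0.013,0,0],[1,0.0018,0.021,0,0],[1,0.0025,0.029,0,0],[1,0.0032,0.038,0,0],[1,0.0039,0.047,0,0],[1,0.0046,0.055,0,0],[1,0.0052,0.062,0,0]]'
python3 -m inch '[[1,0.0003,0.004,0,0],[1,0.0006,0.008,0,0],[1,0.001,0.012,0,0],[1,0.0013,0.016,0,0],[1,0.0016,0.0195,0,0],[1,0.0016,0.0195,0,0],[1,0.0016,0.0195,0,0]]'
python3 m.py 11;python3 - <<'E'
from h import *
w=dict(np.load("pics/w11.npz"));h=hsv(w).astype(int)
b=masks(w)["blue"]
for u in(200,240,262,290,325): print("col",u,np.nonzero(np.diff(b[:260,u].astype(int)))[0])
E
```

```text
t: 24.08
tool_pos: [0.5609, 0.1249, 0.0144]
orientation: [-1.554, 0.065, -0.069]
force: [1.8, 2.6, -0.4]
opening: 0.0269
t: 24.95
tool_pos: [0.5624, 0.1445, 0.0144]
orientation: [-1.554, 0.065, -0.069]
force: [-0.9, 0.4, 0.4]
opening: 0.0262
tcp [0.5624 0.1445 0.0144] jaw -4.92 q [0.15 0.26 1.73 0.02 1.14 0.23]
w red [379.2 127.3] [362 118  41  18 300] [0.6184 0.2051 0.0375] gx 0.2558
w red [443.3 128.2] [424 120  45  16 370] [0.6464 0.2023 0.0375] gx 0.2554
w red [409.5 132.4] [404 129  10   6  16] [0.6317 0.2017 0.0375] gx 0.2536
w green [458.9 278.6] [ 429  243   65   57 1668] [0.6576 0.1282 0.04  ] gx 0.1825
scene green [284.5 286.5] [282 284   6   6  21] [0.6641 0.1347 0.04  ] gx 0.1894
col 200 [ 23  24  26  30  31  32  33  34  35  47  79 128]
col 240 [ 24  28  29  31  32  49  79 128]
col 262 [ 25  49  79 128]
col 290 [ 25  30  31  33  34  49  79 128]
col 325 [ 27  29  30  31  32  49  79 128 192 193 194 197 199 201 202 204 205 208
 212 213]
```

```bash
python3 -m inch '[[0.3,0,0,-0.0005,0],[0.3,0,0,-0.0005,0],[0,0,0,0,0],[-0.1,0,0,0,0],[-0.1,0,0,0,0],[-0.1,0,0,0.02,0],[-0.1,0,0,0.05,0],[-0.1,0,0,0.1,0]]'
python3 -m inch '[[-0.1,0,-0.03,0.05,0],[-0.1,0,-0.03,0.08,0],[-0.1,0,-0.03,0.1,0],[-0.1,0,-0.03,0.1,0]]'
python3 m.py 12; python3 - <<'E'
from h import *
from plant import robot
w=dict(np.load("pics/w12.npz"))
ux=np.array([.0832,.9965]);uy=np.array([-.9965,.0832])
for ce,st,mm in blobs(masks(w)["blue"],100):
  P=ray(w,ce,.030)[0,:2];print(ce.round(1),st,"gx,gy",(P@ux).round(4),(P@uy).round(4))
  ys,xs=np.nonzero(mm);r=cv2.boxPoints(cv2.minAreaRect(np.c_[xs,ys].astype(np.float32)));Q=ray(w,r,.030)[:,:2];print("  rect gx",(Q@ux).round(4),"gy",(Q@uy).round(4))
print(robot.read_state()["t"])
E
```

```text
t: 26.1
tool_pos: [0.5612, 0.1442, 0.115]
orientation: [-1.555, 0.067, -0.067]
force: [0.1, -1.0, 0.4]
opening: 0.0511
t: 26.6
tool_pos: [0.5622, 0.1145, 0.2173]
orientation: [-1.554, 0.064, -0.07]
force: [0.9, 1.2, 0.0]
opening: 0.0511
tcp [0.5622 0.1145 0.2173] jaw -4.91 q [0.1  0.05 1.57 0.01 1.51 0.19]
w red [312.1  77.3] [304  75  17   6  55] [0.6205 0.2053 0.0375] gx 0.2562
w red [323.8  77. ] [321  75   6   5  16] [0.6322 0.2046 0.0375] gx 0.2565
scene red [321.4 302. ] [313 297  17  12  62] [0.6284 0.2053 0.0375] gx 0.2568
scene green [285.2 286.2] [282 284   7   5  23] [0.6624 0.135  0.04  ] gx 0.1897
[259.7  68. ] [ 231   58   58   21 1210] gx,gy 0.2657 -0.5486
  rect gx [0.2752 0.2751 0.2559 0.256 ] gy [-0.5197 -0.5772 -0.5776 -0.5192]
[256.  203.7] [234 199  52  13 397] gx,gy 0.1202 -0.5437
  rect gx [0.1246 0.1257 0.1124 0.1113] gy [-0.5186 -0.5767 -0.5772 -0.5185]
26.75
```

```bash
python3 -m inch '[[-0.1,0,0,0,0],[-0.1,0,0,0,0],[-0.1,0,0,0,0],[-0.1,0,0,0,0]]'
python3 - <<'E'
from h import *
from plant import robot
c=robot.read_camera("scene")
for ce,st,mm in blobs(masks(c)["blue"]|masks(c)["orange"],20): print(ce.round(1),ray(c,ce,.03).round(4)[0],ray(c,ce,.07).round(4)[0])
robot.close_job()
E
```

```text
t: 27.25
tool_pos: [0.5603, 0.1144, 0.2131]
orientation: [-1.555, 0.069, -0.065]
force: [-0.1, -0.5, -0.5]
opening: 0.0514
[ 56.7 105.2] [ 0.7894 -0.6662  0.03  ] [ 0.7972 -0.6167  0.07  ]
[198.7 105.1] [ 0.4873 -0.4207  0.03  ] [ 0.5092 -0.3826  0.07  ]
[148.8 130.4] [ 0.6437 -0.4246  0.03  ] [ 0.6583 -0.3863  0.07  ]
[302.1 239. ] [0.556  0.0716 0.03  ] [0.5747 0.0868 0.07  ]
[350.5 292.3] [0.565 0.226 0.03 ] [0.5833 0.234  0.07  ]
[324.8 293. ] [0.6065 0.1941 0.03  ] [0.6229 0.2036 0.07  ]
[161.6 305. ] [0.8772 0.0062 0.03  ] [0.8809 0.0244 0.07  ]
[190.7 306.7] [0.8341 0.0458 0.03  ] [0.8399 0.0622 0.07  ]
the job is handed in; nothing more can be done
```

I took the blue-ended sample out of the rack, tipped it flat on the free table, regrasped it by the waist and laid it in the fork. I pulled it to the green mark and held it there for about 3 s, then eased it home at about 65 mm/s and let go. The job was handed in at about 27 s.

- **Pull:** The pointer was on the mark to within about 1 mm at the start and end of the hold. It crept back to about 2 mm short in the middle, and I pulled it back onto the mark. The force read 10.2 to 11.5 N, which fits the spring at about 75 mm.
- **End state:** The pointer was back at its home reading to within about 1 mm, and the gripper was open and clear above. The head centre measured within about 3 mm of the pocket centre.
- **Less certain checks:** In the last wrist picture the far end of the sample read about 10 mm short of its length. I put this down to shadow and the fingers hiding part of it. That the sample lies flat after release rests on how it was placed, since I had no separate height measurement.
- **Other items:** The orange sample had not moved. I did not measure the black sample or the sanding block again, but the arm never went near the block, and the lift out of the rack cleared the other samples.

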